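# Dip the lever-arm thermometer into the food pan and hold it there

## Task

Slide the lidded food pan along the table, without lifting it, until the orange-ringed hole in its lid sits centred under the fixed probe tip. Then pull the red latch sideways towards the robot against its spring until it is clear of the ball, and only then, by the same latch, lift the tongue off its ball by about 30 mm, so that the probe at the other end of the lever dips through the hole; finish while still holding the tongue raised, with the gripper closed on the latch. Leave the mug, the sauce bottle and the spice jar alone.

Things in the scene. Friction and masses are not known exactly. Their poses are not given: they have to be found in the camera images.
- stand: Fixed stand: base 100 x 235 x 12 mm, column 54 x 36 mm, 100 mm high, with the lever's hinge, and at y = +150 mm a ball on a post, ball top 132 mm up. Origin on the table under the hinge, z up; y runs along the lever from probe end (-y) to tongue end (+y); the -x side faces the robot. The pan goes under the probe end from the -x side; no base plate beyond y = -30 mm.
- pivot (a point): Hinge centre of the lever, 85 mm above the table over the stand's origin; the hinge axis runs along the stand's x.
- tongue (a joint): Lever angle, rad: 0 = tongue down on the ball, probe up; grows as the tongue rises and the probe sinks, stop at 0.24. Blue bar, 18 mm wide, underside 127 mm up; at stand y +150 mm the coupler (56 x 56 mm, top 143 mm up). Blocked beyond 0.015 until the latch is pulled. Takes 3 to 6 N to raise, falls back if let go. At 0.2: tongue 30 mm up, probe 28 mm down.
- latch (a joint): Travel in m of the red latch, which slides on the coupler along the stand's x: 0 = home (locked), grows towards the stand's -x (the robot), stop at 0.016; jaw clear of the ball from about 0.007. Spring: 6 N at home, 10 N at the stop; springs back when let go. The lever carries it, so the pulled latch can be used to lift the tongue.
- latch_grip (a point): Middle of the latch's red upright tab: 14 mm thick along the stand's x, 26 mm wide along y, 150 to 195 mm above the table when down; the point is 22 mm below its top. Pinch from above, fingers closing along the stand's x. It turns with the lever about the hinge, from 150 mm beside and 88 mm above it: at 0.2 rad it is 28 mm higher and 20 mm nearer the column.
- probe_tip (a point): Lower end of the steel probe (6 mm thick) that hangs from the lever's -y end, 140 mm from the hinge; 89 mm above the table with the tongue down, 16 mm above the pan's lid. It moves almost straight down as the tongue rises (less than 3 mm sideways).
- pan: Loose clear food pan with a green lid, 0.4 to 0.85 kg, 182 x 114 mm, lid top 73 mm above the table. Origin in the middle of its underside, z up, long side along x; hole at +x, handle at -x.
- port (a point): Centre of the round hole in the lid, at the lid's top: 34 mm wide, edged with an orange ring, 55 mm from the pan's middle along its +x.
- pan_grip (a point): Grip point of the lid's white upright handle: 60 mm long along the pan's x, 14 mm thick along its y, standing from 73 to 113 mm above the table; the point is its middle, 45 mm from the pan's middle along -x, 100 mm from the hole, and 23 mm above the lid.
- mug: White mug, 80 mm wide, 90 mm high, origin under its middle; a bystander.
- sauce: Red sauce bottle with a yellow cap, 60 mm wide, 170 mm high, origin under its middle; a bystander.
- spice: Amber spice jar with a black cap, 50 mm wide, 100 mm high, origin under its middle; a bystander.
There are look-alikes about, which are no part of the job. There is more than one size of the pan; the one meant has the size given above.

How it is judged:
By the outcome, as a careful person would: the job done as asked, in the order asked, and still so for the second after the job is handed in, while the arm keeps its last pose, push and grip.
It also fails if it takes over 48 s, if anything falls off the work surface, if the arm or the gripper's body presses on something with over 40 N, if the wrist force passes 120 N, or if a joint passes its speed limit or range.

## Robot

A 6-joint arm with a two-finger parallel gripper is mounted at the origin on the work surface. World frame = base frame: x ahead of the robot, y to its left, z up, the work surface at z = 0. Lengths are in m, angles in degrees, forces in N, time in s.
With the tool pointing down it reaches from about 0.4 to 0.825 m from the base axis. Payload 7 kg.
Tool frame: the origin (TCP) lies midway between the tips of the shut fingers; the grasp point (between the pads) lies ctrl.tcp_to_grasp behind it (ctrl.tcp_to_grasp is the distance from the TCP to the grasp point, in m); z points along the fingers, y is the line along which they close (so a half turn about z gives the same grasp; the last joint's range is limited). The gripper opens to 88 mm and grips with 3 to 60 N. Pads are 19 mm wide; open, the fingers measure 130 mm over their backs; the gripper's body (78 mm by 193 mm) begins 47 mm behind the grasp point.
Start: joints at [-51.79, 20.546, 0.682, 0, -70.136, -16.507], TCP at [0.25, -0.627, 0.203] pointing down, gripper open.
Joint ranges: [-176.03, 176.03], [-82.01, 121.73], [-58.28, 71.71], [-173.87, 95.51], [-174.79, -0.11], [-173.66, 173.66]. Speed limits (degrees/s): [136.94, 136.94, 172.46, 180, 180, 180].

## Interface

Orientations are given as [roll, pitch, yaw] about the fixed x, y, z axes, in that order (R = Rz(yaw) Ry(pitch) Rx(roll)).
In Python, from plant import ctrl, imaging, close_job gives the robot as it stands.
- The arm moves only by the shell command python3 -m crank 'ROWS'. ROWS is JSON, a list of rows, each a list of 3 entries, a list of its own where there are three numbers: the shift along the world's x, y, z in m, then the turn, a rotation vector about the world's x, y, z in degrees, then the opening, from -1 (shut) to 1 (fully open), so that 0 is half open. A call has 1 to 12 rows; each row shifts and turns the commanded pose from where the row before left it; what a row does not reach is not made up. A row lasts 1/10 s, in which the tool goes at most 50 mm and 8.59 degrees, less where a joint would pass 70% of its speed; a pose out of reach is approached as far as the arm can. A call is refused whole if a number of a shift passes 0.05 or a number of a turn 8.59, either way. A call with a gripper value outside its range is refused whole. The fingers move at their own pace and stop on an object; the grip force is fixed at half the most. Time passes only in rows, so rows that do not move let the fingers close. It gives the time, the measured TCP pose, the force, the opening and the grip force at its end, in the units of the state.
- ctrl.get_obs(): the state, without advancing time (a new reading comes with each control period).
- imaging.snapshot(name): name is "side" or "top" or "wrist"; returns (picture, depth): 384x512x3 uint8, blue, green, red; 384x512 float32, m along the optical axis (not along the pixel's ray), 0 where there is no reading.
- imaging.camera_model(name): a dict with "mtx" (3x3 intrinsics, pixels), "D" ([k1, k2, p1, p2, k3] as OpenCV has them; the pictures are not rectified), "R" (3x3) and "t" (3): a world point X has camera coordinates R X + t. Camera axes: x right, y down, z forward; pixel columns grow to the right and rows downward; lengths in m; the calibration is good to about 2 mm. A picture is of the moment at which its call begins: read the wrist's pose just before it. camera_model takes no time and is no camera call; for the wrist camera it gives the pose at the moment of the call.
- close_job(): hands the job in; it is judged then, once.
The state is a dict: "clock": time; "joint_pos": joint angles; "qvel": joint speeds; "tau": joint torques, N m; "tool_pos": TCP position; "orientation": TCP orientation; "force": force on the tool from outside, world axes, zero at the start; "moment": the same for the moment, N m; "opening": finger opening in m; "gripper_force": force on a finger pad.
Only numpy, scipy, OpenCV 4.12 (cv2) and the standard library are available. Lean on these libraries where they do the work, as an engineer would, in place of code of your own. Each camera call takes 0.05 s, during which the arm holds its last target. There are 200 camera calls.

## Working session

There is one attempt and no reset: what is moved stays moved. The work goes in short steps, Python scripts to look and compute and a shell command to move; the robot and the scene stay as the last step left them, time stands still between calls to the robot, and variables do not carry over. Pictures are saved under pics/ and viewed, at most 10 in all, crops included, and the job is handed in when it is done.

```bash
mkdir -p pics; ls; cat > h.py <<'E'
import numpy as np, cv2
from plant import ctrl, imaging
def snap(n):
    m=imaging.camera_model(n); p,d=imaging.snapshot(n); return p,d,{k:np.array(v,float) for k,v in m.items()}
def ray(m,uv):
    u=cv2.undistortPoints(np.array([[uv]],float),m["mtx"],m["D"])[0,0]
    return -m["R"].T@m["t"], m["R"].T@np.array([u[0],u[1],1])
def plane(m,uv,z):
    o,d=ray(m,uv); return o+d*(z-o[2])/d[2]
def dep(m,uv,z):
    o,d=ray(m,uv); return o+d*z
def proj(m,X):
    return cv2.projectPoints(np.array(X,float).reshape(-1,1,3),cv2.Rodrigues(m["R"])[0],m["t"],m["mtx"],m["D"])[0].reshape(-1,2)
E
python3 - <<'E'
from h import *
import pickle
S={}
for n in("top","side"):
    S[n]=snap(n)
    cv2.imwrite(f"pics/{n}0.png",cv2.resize(S[n][0],(800,600),interpolation=cv2.INTER_CUBIC))
pickle.dump(S,open("s0.pkl","wb"))
print(ctrl.get_obs(),ctrl.tcp_to_grasp)
for n in S: print(n,-S[n][2]["R"].T@S[n][2]["t"])
E
```

```text
pics
{'clock': 0.1, 'joint_pos': array([-5.17890657e+01,  2.05876498e+01,  6.40392088e-01, -1.69008988e-02,
       -7.01371391e+01, -1.65063665e+01]), 'qvel': array([-0.03992902, -0.14059412,  0.11293258, -0.02288235,  0.0472562 ,
       -0.03322313]), 'tau': array([-1.61977496e-03, -5.84163773e+01,  2.93752098e+01,  7.01556042e+00,
        1.02057066e-02, -5.85200632e-05]), 'tool_pos': array([ 0.24941884, -0.62672615,  0.20232585]), 'orientation': array([ 1.79914567e+02, -8.74698351e-03, -1.58301180e+02]), 'force': array([-0.63838341, -0.1975519 ,  0.05071716]), 'moment': array([-0.00346607, -0.03401402,  0.00837434]), 'gripper_force': 0.0, 'opening': 0.08767152077204682} 0.0188
top [ 0.37500496 -0.02014529  1.47165612]
side [-0.08937896  1.03403224  1.10483176]
```

View pics/top0.png

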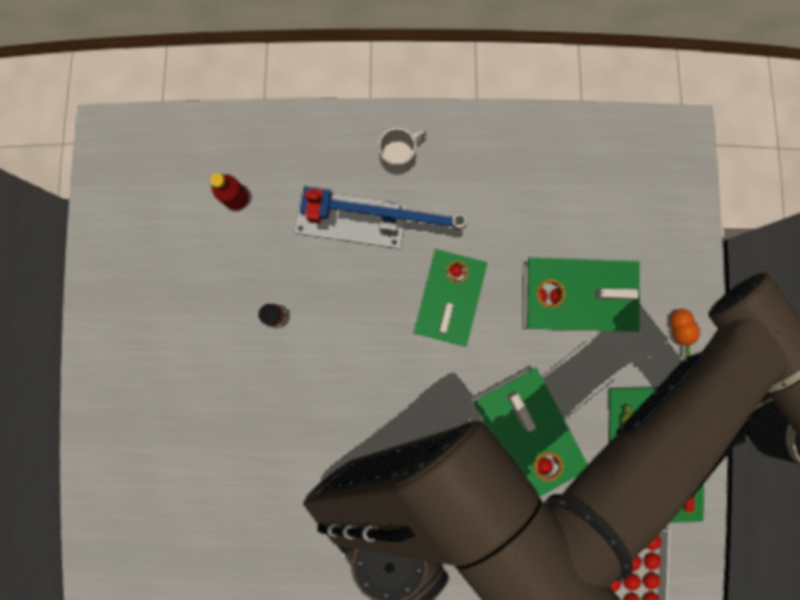

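View pics/side0.png

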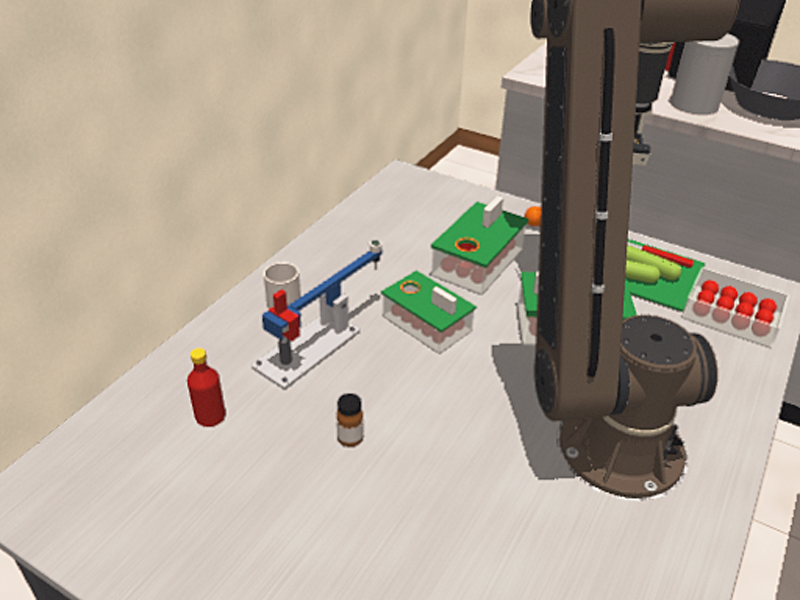

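Top view: three green-lidded pans at about (450,298), (583,295) and (530,432). The stand's latch is at (315,204) and its probe end at (459,220). I'll measure each lid's size and height, then the stand's features.

```bash
python3 - <<'E'
from h import *
import pickle
S=pickle.load(open("s0.pkl","rb")); p,d,m=S["top"]
hsv=cv2.cvtColor(p,cv2.COLOR_BGR2HSV)
g=cv2.inRange(hsv,(45,100,30),(80,255,255))
print("scene: top depth test table",dep(m,(150,200),d[200,150]))
cs,_=cv2.findContours(g,cv2.RETR_EXTERNAL,cv2.CHAIN_APPROX_NONE)
for c in cs:
    if cv2.contourArea(c)<400: continue
    mk=np.zeros_like(g); cv2.drawContours(mk,[c],-1,255,-1); mk&=g
    ys,xs=np.nonzero(cv2.erode(mk,np.ones((3,3))))
    z=np.median([dep(m,(x,y),d[y,x])[2] for x,y in zip(xs[::9],ys[::9])])
    P=np.array([plane(m,q[0],z)[:2] for q in c],np.float32)
    r=cv2.minAreaRect(P); print("green",np.mean(c,axis=0)[0]/.64,"z",z.round(4),"rect",r)
    # orange ring
    x,y,w,h=cv2.boundingRect(c)
    o=cv2.inRange(hsv,(10,120,90),(25,255,255)); o2=np.zeros_like(o); o2[y:y+h,x:x+w]=o[y:y+h,x:x+w]
    ys,xs=np.nonzero(o2)
    if len(xs): 
        Q=np.array([plane(m,(a,b),z)[:2] for a,b in zip(xs,ys)],np.float32); print("  ring",cv2.minEnclosingCircle(Q),len(xs), "bbox mid",cv2.fitEllipse(Q)[0] if len(Q)>5 else 0)
    wm=cv2.inRange(hsv,(0,0,130),(179,70,255)); w2=np.zeros_like(o)
    hull=cv2.convexHull(c); cv2.drawContours(w2,[hull],-1,255,-1); w2=cv2.erode(w2,np.ones((5,5)))&wm
    n,l,st,ce=cv2.connectedComponentsWithStats(w2)
    for i in range(1,n):
        if st[i,4]>25:
            ys,xs=np.nonzero(l==i); Q=np.array([plane(m,(a,b),z+.04)[:2] for a,b in zip(xs,ys)],np.float32)
            print("  white",ce[i]/.64,cv2.minAreaRect(Q))
# stand: blue bar and red latch in top via depth
for nm,lo,hi in(("blue",(100,120,50),(125,255,255)),("red",(0,150,80),(8,255,255))):
    k=cv2.inRange(hsv,lo,hi); k[:110]=0;k[165:]=0;k[:,:185]=0;k[:,310:]=0
    ys,xs=np.nonzero(k)
    Q=np.array([dep(m,(a,b),d[b,a]) for a,b in zip(xs,ys)])
    zz=.143 if nm=="blue" else .195
    if nm=="red": s=Q[:,2]>.185; print(s.sum()); 
    else: s=Q[:,2]>.12
    print(nm,np.percentile(Q[:,2],[5,50,95]).round(3),cv2.minAreaRect(Q[s][:,:2].astype(np.float32)))
def crop(x0,y0,x1,y1,f): return cv2.resize(p[y0:y1,x0:x1],None,fx=f,fy=f,interpolation=cv2.INTER_CUBIC)
cv2.imwrite("pics/c1.png",crop(180,100,320,230,5)[:600])
E
```

```text
scene: top depth test table [ 0.46046669  0.34493213 -0.0020795 ]
green [623.86098131 407.00934579] z 0.012 rect ((0.26465919613838196, -0.4965810179710388), (0.07854393124580383, 0.14875252544879913), 47.87879943847656)
green [532.6433634  431.61243557] z 0.0949 rect ((0.208119198679924, -0.2840067148208618), (0.23504070937633514, 0.14531174302101135), 28.057506561279297)
  ring ((0.14627887308597565, -0.3174290060997009), 0.029291754588484764) 108 bbox mid (0.14598418772220612, -0.31800228357315063)
  white [516.88058036 401.31138393] ((0.27959519624710083, -0.24820546805858612), (0.030170664191246033, 0.016537416726350784), 26.616954803466797)
green [587.70380435 293.95380435] z 0.0949 rect ((0.49476659297943115, -0.39417994022369385), (0.2315361350774765, 0.143983855843544), 88.36505126953125)
  ring ((0.49733757972717285, -0.32515090703964233), 0.028879579156637192) 99 bbox mid (0.4975048303604126, -0.3250899314880371)
  white [547.99107143 286.88616071] ((0.5066607594490051, -0.3120657801628113), (0.0176650770008564, 0.015692604705691338), 44.92048263549805)
  white [618.59879032 292.64112903] ((0.4945507347583771, -0.4549979567527771), (0.06844796240329742, 0.017709746956825256), 87.27037811279297)
green [449.79416168 297.1744012 ] z 0.0737 rect ((0.49013128876686096, -0.12081535160541534), (0.10962594300508499, 0.1778925359249115), 75.60375213623047)
  ring ((0.543584942817688, -0.13508331775665283), 0.022172916680574417) 55 bbox mid (0.5430944561958313, -0.1351795345544815)
  white [445.91471354 317.13867188] ((0.4466669261455536, -0.10988789051771164), (0.01560385711491108, 0.05926768481731415), 74.65936279296875)
blue [0.137 0.143 0.149] ((0.5368090867996216, 0.05774570256471634), (0.2999114394187927, 0.2823958098888397), 77.54534912109375)
34
red [0.143 0.152 0.198] ((0.5323038101196289, 0.0627235472202301), (0.3548893928527832, 0.022228792309761047), 31.36543846130371)
```

View pics/c1.png

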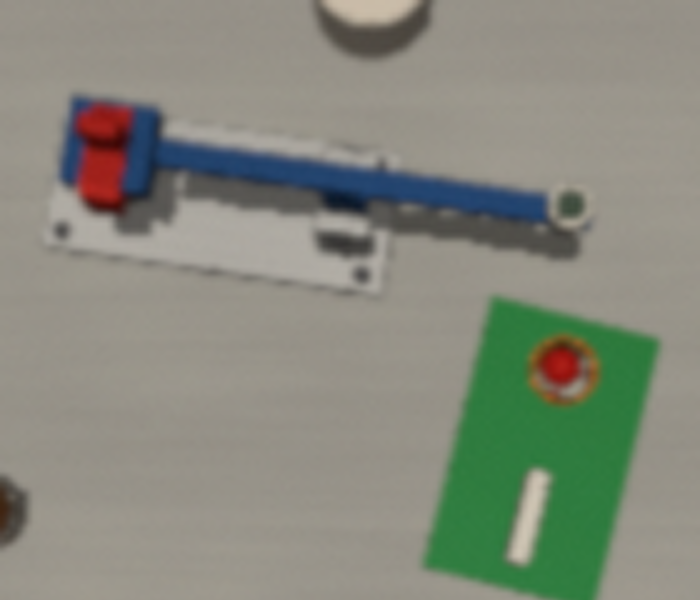

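The pan meant is the left one at top-view pixel (450,298): its lid measures 178 x 110 mm at z 0.074. The pans at (583,295) and (530,432) are 235 x 145 mm at z 0.095, so they are look-alikes. The crop confirms this: the ring is at crop pixel (562,370), and the white handle at (527,517) is on the robot side. Next I'll measure the stand precisely.

```bash
python3 - <<'E'
from h import *
import pickle
S=pickle.load(open("s0.pkl","rb"))
p,d,m=S["top"]; hsv=cv2.cvtColor(p,cv2.COLOR_BGR2HSV)
b=cv2.inRange(hsv,(100,120,50),(125,255,255)); b[:,:216]=0;b[:,288:]=0;b[:112]=0;b[150:]=0
ys,xs=np.nonzero(b); Q=np.array([dep(m,(a,c),d[c,a]) for a,c in zip(xs,ys)])
print("bar z",np.percentile(Q[:,2],[10,50,90]))
zt=np.median(Q[:,2]); s=abs(Q[:,2]-zt)<.006
P=np.array([plane(m,(a,c),zt)[:2] for a,c in zip(xs[s],ys[s])],np.float32)
v=cv2.fitLine(P,cv2.DIST_HUBER,0,.01,.01).ravel(); v=v if v[1]>0 else -v*[1,1,-1,-1]
print("bar dir",v, "yaw",np.degrees(np.arctan2(-v[0],v[1])))
# red
r=cv2.inRange(hsv,(0,150,60),(8,255,255))|cv2.inRange(hsv,(172,150,60),(179,255,255)); r[:,:190]=0;r[:,216:]=0;r[:112]=0;r[150:]=0
ys,xs=np.nonzero(r); zz=np.array([dep(m,(a,c),d[c,a])[2] for a,c in zip(xs,ys)])
s=zz>.18; P=np.array([plane(m,(a,c),.195)[:2] for a,c in zip(xs[s],ys[s])],np.float32); print("tab top",s.sum(),P.mean(0),cv2.minAreaRect(P))
for z0 in (.15,): 
    s=(zz>.12)&(zz<.165); P=np.array([plane(m,(a,c),np.median(zz[s]))[:2] for a,c in zip(xs[s],ys[s])],np.float32);print("slide",np.median(zz[s]),cv2.minAreaRect(P))
# probe cap: high non-blue near (293,141)
w=d[133:149,286:302]; 
Z=np.array([[dep(m,(x,y),d[y,x])[2] for x in range(286,302)] for y in range(133,149)])
k=Z>.1; yy,xx=np.nonzero(k&(b[133:149,286:302]==0)); zc=np.percentile(Z[k],80); print("cap z",zc,"px",xx.mean()+286,yy.mean()+133, plane(m,(293.6,141),zc))
# side crop
p,d,m=S["side"]; cv2.imwrite("pics/c2.png",np.hstack([cv2.resize(p[145:195,215:265],None,fx=8,fy=8,interpolation=cv2.INTER_CUBIC),cv2.resize(p[180:230,160:210],None,fx=8,fy=8,interpolation=cv2.INTER_CUBIC)]))
E
```

```text
bar z [0.1392619  0.14341836 0.14705565]
bar dir [ 0.1411269   0.9899915   0.65153843 -0.0051932 ] yaw -8.113061
tab top 48 [0.6757043  0.15199672] ((0.6758283972740173, 0.15226486325263977), (0.02730480022728443, 0.01677466742694378), 78.38422393798828)
slide 0.1494199372835049 ((0.6667264699935913, 0.1551447957754135), (0.02634919062256813, 0.06320176273584366), 87.32598876953125)
cap z 0.16325928048861832 px 292.61290322580646 141.20430107526883 [ 0.63288089 -0.13221099  0.16325928]
```

View pics/c2.png

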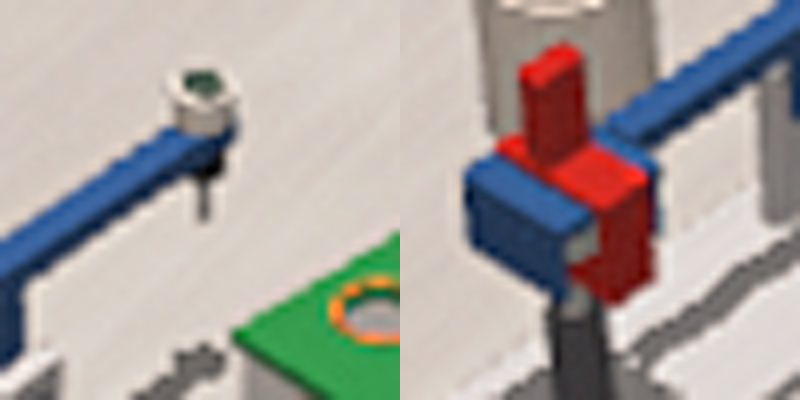

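Side crop: the probe tip is at crop pixel (204,220), which is (240.5,172.5) at full size, and the red tab's top is at crop pixel (550,55). The cap lies on the bar's axis and is about 287 mm from the tab, against 290 expected, so the two agree. Now I'll move over the pan handle.

```bash
python3 - <<'E'
from h import *
import pickle
p,d,m=pickle.load(open("s0.pkl","rb"))["side"]
print("tip side",plane(m,(240.2,172.2),.089))
E
python3 -m crank '[[[0.0165,0.043,0],[0,0,-3.03],1],[[0.0165,0.043,0],[0,0,-3.03],1],[[0.0165,0.043,0],[0,0,-3.03],1],[[0.0165,0.043,0],[0,0,-3.03],1],[[0.0165,0.043,0],[0,0,-3.03],1],[[0.0165,0.043,0],[0,0,-3.03],1],[[0.0165,0.043,0],[0,0,-3.03],1],[[0.0165,0.043,0],[0,0,-3.03],1],[[0.0165,0.043,0],[0,0,-3.03],1],[[0.0165,0.043,0],[0,0,-3.03],1],[[0.0165,0.043,0],[0,0,-3.03],1],[[0.0165,0.043,0],[0,0,-3.03],1]]'
python3 -m crank '[[[0,0,0],[0,0,0],1],[[0,0,0],[0,0,0],1]]'
python3 - <<'E'
from h import *
p,d,m=snap("wrist"); o=ctrl.get_obs(); print(o["tool_pos"],o["orientation"],o["joint_pos"])
hsv=cv2.cvtColor(p,cv2.COLOR_BGR2HSV)
cv2.imwrite("pics/w1.png",p)
hull=cv2.inRange(hsv,(45,100,30),(80,255,255))
P=proj(m,[[.4467,-.1099,.113],[.5431,-.1352,.0735]]); print("pred px",P)
c=max(cv2.findContours(hull,cv2.RETR_EXTERNAL,cv2.CHAIN_APPROX_NONE)[0],key=cv2.contourArea)
k=np.zeros_like(hull); cv2.drawContours(k,[cv2.convexHull(c)],-1,255,-1)
w=cv2.inRange(hsv,(0,0,120),(179,70,255))&k
n,l,st,ce=cv2.connectedComponentsWithStats(w)
for i in range(1,n):
    if st[i,4]>150:
        ys,xs=np.nonzero(l==i); Z=np.array([dep(m,(a,b),d[b,a])[2] for a,b in zip(xs,ys)]); s=Z>.105
        if s.sum()<20: continue
        Q=np.array([plane(m,(a,b),.113)[:2] for a,b in zip(xs[s],ys[s])],np.float32); print("white",ce[i],np.median(Z),cv2.minAreaRect(Q))
og=cv2.inRange(hsv,(10,120,90),(25,255,255)); ys,xs=np.nonzero(og)
if len(xs): Q=np.array([plane(m,(a,b),.0735)[:2] for a,b in zip(xs,ys)],np.float32); print("ring",len(xs),cv2.minEnclosingCircle(Q))
E
```

```text
tip side [ 0.63160758 -0.1291903   0.089     ]
clock: 1.3
tool_pos: [0.4477, -0.1092, 0.2032]
orientation: [180.0, 0.0, 165.2]
force: [1.5, -0.2, 0.8]
opening: 0.0877
gripper_force: 0.0
clock: 1.5
tool_pos: [0.4476, -0.11, 0.2029]
orientation: [-180.0, -0.0, 165.5]
force: [0.5, -0.6, -0.2]
opening: 0.0878
gripper_force: 0.0
[ 0.4472968  -0.11090426  0.20289691] [-1.79987045e+02 -4.00725965e-02  1.65438725e+02] [ 1.06642304e+01 -7.23895284e-02 -2.50884758e+01 -5.91157881e-03
 -6.50256861e+01 -1.15223003e+02]
pred px [[254.0700619  184.56911109]
 [253.86989413 259.4055879 ]]
white [255.64441592 182.21437741] 0.1127972871384707 ((0.44628769159317017, -0.10842503607273102), (0.012347997166216373, 0.058439452201128006), 75.91490173339844)
ring 747 ((0.5822914838790894, -0.0824621170759201), 0.26874256134033203)
```

View pics/w1.png

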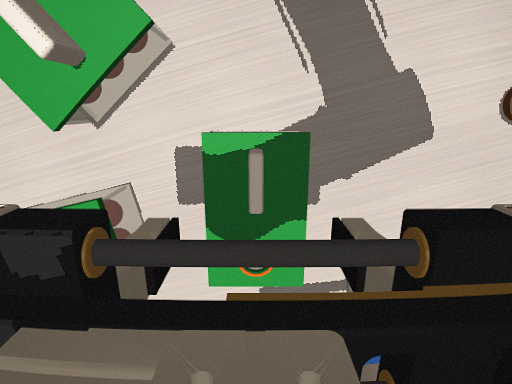

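Wrist view: the handle is at (256,182), running straight between the fingers, and the ring is at (256,270). I'll descend and grip.

```bash
python3 -m crank '[[[-0.001,0.002,-0.031],[0,0,0],1],[[0,0,-0.031],[0,0,0],1],[[0,0,-0.031],[0,0,0],1],[[0,0,-0.02],[0,0,0],1],[[0,0,-0.0105],[0,0,0],1],[[0,0,0],[0,0,0],1],[[0,0,0],[0,0,0],-1],[[0,0,0],[0,0,0],-1],[[0,0,0],[0,0,0],-1],[[0,0,0],[0,0,0],-1],[[0,0,0],[0,0,0],-1],[[0,0,0],[0,0,0],-1]]'
python3 - <<'E'
from h import *
p,d,m=snap("top"); o=ctrl.get_obs(); print(o["tool_pos"],o["orientation"],o["opening"],o["force"],o["gripper_force"])
hsv=cv2.cvtColor(p,cv2.COLOR_BGR2HSV)
og=cv2.inRange(hsv,(8,100,80),(28,255,255)); og[:,:265]=0; og[:,310:]=0; og[:160]=0; og[:][190:]=0
ys,xs=np.nonzero(og)
if len(xs): Q=np.array([plane(m,(a,b),.0735)[:2] for a,b in zip(xs,ys)],np.float32); print("ring",len(xs),cv2.minEnclosingCircle(Q))
E
```

```text
clock: 2.75
tool_pos: [0.4467, -0.109, 0.0799]
orientation: [180.0, 0.0, 165.4]
force: [-0.8, -1.2, 0.9]
opening: 0.0452
gripper_force: 0.0
[ 0.44666206 -0.10907372  0.0797853 ] [1.79992906e+02 1.23613504e-02 1.65348646e+02] 0.04142076872745012 [ 0.38949999 -0.18045163  0.50193757] 0.0
ring 38 ((0.5502647161483765, -0.13243824243545532), 0.01863187551498413)
```

```bash
python3 -m crank '[[[0,0,0],[0,0,0],-1],[[0,0,0],[0,0,0],-1],[[0,0,0],[0,0,0],-1],[[0,0,0],[0,0,0],-1],[[0,0,0],[0,0,0],-1],[[0,0,0],[0,0,0],-1],[[0,0,0],[0,0,0],-1],[[0,0,0],[0,0,0],-1]]'
python3 -m crank '[[[0.004,0,0],[0,0,0],-1],[[0.006,-0.0006,0],[0,0,0.5],-1],[[0.008,-0.0008,0],[0,0,0.7],-1],[[0.008,-0.0008,0],[0,0,0.7],-1],[[0.008,-0.0008,0],[0,0,0.7],-1],[[0.008,-0.0008,0],[0,0,0.7],-1],[[0.008,-0.0008,0],[0,0,0.7],-1],[[0.008,-0.0008,0],[0,0,0.7],-1],[[0.008,-0.0008,0],[0,0,0.8],-1],[[0.007,-0.0008,0],[0,0,0.8],-1],[[0.006,-0.0008,0],[0,0,0.8],-1]]'
python3 -m crank '[[[0.004,0,0],[0,0,0],-1],[[0.003,0,0],[0,0,0],-1],[[0,0,0],[0,0,0],-1],[[0,0,0],[0,0,0],-1]]'
python3 - <<'E'
from h import *
P,D,M=snap("side"); cv2.imwrite("pics/s2.png",cv2.resize(P[130:220,190:310],None,fx=6,fy=6,interpolation=cv2.INTER_CUBIC))
p,d,m=snap("top"); hsv=cv2.cvtColor(p,cv2.COLOR_BGR2HSV)
H=cv2.cvtColor(P,cv2.COLOR_BGR2HSV)
og=cv2.inRange(H,(8,130,90),(25,255,255)); og[:145]=0;og[200:]=0;og[:,215:]=0 if False else og[:,215:]; og[:,:215]=0;og[:,275:]=0
ys,xs=np.nonzero(og)
print(len(xs)); Q=np.array([plane(M,(a,b),.0735)[:2] for a,b in zip(xs,ys)],np.float32); print("ring side",cv2.minEnclosingCircle(Q),cv2.fitEllipse(Q))
og=cv2.inRange(hsv,(8,100,80),(28,255,255)); og[:,270:310]=og[:,270:310]; og[:,:270]=0; og[:,310:]=0; og[:125]=0; og[160:]=0
ys,xs=np.nonzero(og); print(len(xs))
if len(xs)>5: Q=np.array([plane(m,(a,b),.0735)[:2] for a,b in zip(xs,ys)],np.float32); print("ring top",cv2.minEnclosingCircle(Q))
E
```

```text
clock: 3.6
tool_pos: [0.4466, -0.1091, 0.0796]
orientation: [-180.0, -0.0, 165.3]
force: [0.3, -0.2, -1.1]
opening: 0.0138
gripper_force: 30.0
clock: 4.7
tool_pos: [0.5236, -0.1174, 0.0796]
orientation: [-179.9, -0.2, 172.4]
force: [-8.6, -0.4, 8.6]
opening: 0.0136
gripper_force: 30.0
clock: 5.1
tool_pos: [0.5309, -0.1175, 0.0796]
orientation: [-179.9, -0.2, 172.4]
force: [-6.2, -0.9, 5.4]
opening: 0.0138
gripper_force: 30.0
43
ring side ((0.601959228515625, -0.18214921653270721), 0.08352600038051605) ((0.6177405118942261, -0.18519335985183716), (0.09333161264657974, 0.14897345006465912), 164.355224609375)
0
```

View pics/s2.png

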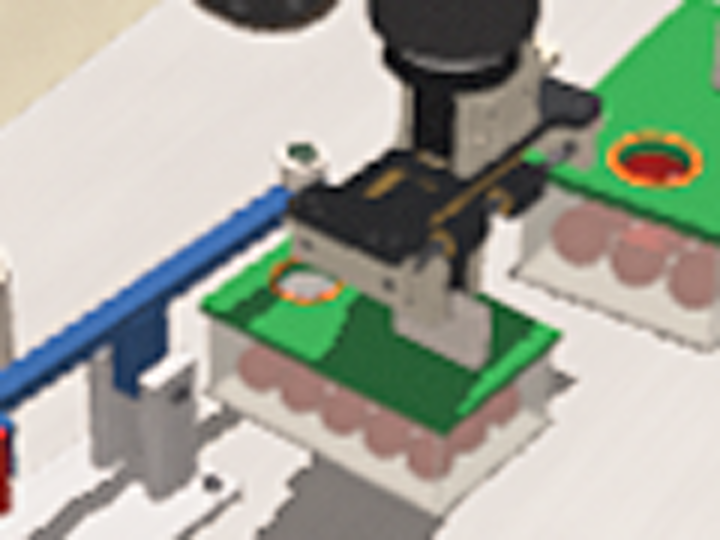

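Side crop: the ring spans x 270–346 and its bottom is at 304, so its centre is near (308,280) in the crop. The tip is hidden behind the gripper. I'll compare the ring with the earlier tip ray from the same camera.

```bash
python3 - <<'E'
from h import *
m={k:np.array(v,float) for k,v in imaging.camera_model("side").items()}
for c in((308,280.5),(308,278),(306,282)): print(plane(m,(c[0]/6+189.6,c[1]/6+129.6),.0735))
print(plane(m,(240,172),.089),plane(m,(240,171.5),.089))
E
```

```text
[ 0.62732054 -0.12731063  0.0735    ]
[ 0.62861816 -0.12940126  0.0735    ]
[ 0.6275466  -0.12542779  0.0735    ]
[ 0.63283587 -0.12982209  0.089     ] [ 0.6344102  -0.13234996  0.089     ]
```

```bash
python3 -m crank '[[[0.002,-0.001,0],[0,0,0],-1],[[0.0015,0,0],[0,0,0],-1],[[0,0,0],[0,0,0],-1],[[0,0,0],[0,0,0],-1],[[0,0,0],[0,0,0],0],[[0,0,0],[0,0,0],0],[[0,0,0],[0,0,0],0],[[0,0,0],[0,0,0],0],[[0,0,0],[0,0,0],0]]'
python3 -m crank '[[[0,0,0.03],[0,0,0],0],[[0,0,0.04],[0,0,0],0],[[0,0,0.04],[0,0,0],0],[[0,0,0.04],[0,0,0],0],[[-0.03,0.03,0.02],[0,0,8],0],[[-0.03,0.03,0],[0,0,8],0],[[-0.03,0.04,0],[0,0,8],0],[[-0.03,0.04,0],[0,0,8],0],[[0,0.04,0],[0,0,8],0],[[0,0,0],[0,0,0],0]]'
python3 - <<'E'
from h import *
import pickle
S={n:snap(n) for n in("side","top")}; pickle.dump(S,open("s3.pkl","wb"))
def cr(p,x,y): return cv2.resize(p[y:y+60,x:x+60],None,fx=6.5,fy=6.5,interpolation=cv2.INTER_CUBIC)
cv2.imwrite("pics/s3.png",np.hstack([cr(S["side"][0],210,145),cr(S["top"][0],262,120)]))
E
```

```text
clock: 6.1
tool_pos: [0.5362, -0.1179, 0.0796]
orientation: [180.0, 0.0, 172.4]
force: [-0.7, -0.3, 0.2]
opening: 0.0427
gripper_force: 0.0
clock: 7.1
tool_pos: [0.4158, 0.0654, 0.2504]
orientation: [180.0, 0.2, -147.0]
force: [-0.2, -1.1, 0.4]
opening: 0.0436
gripper_force: 0.0
```

View pics/s3.png

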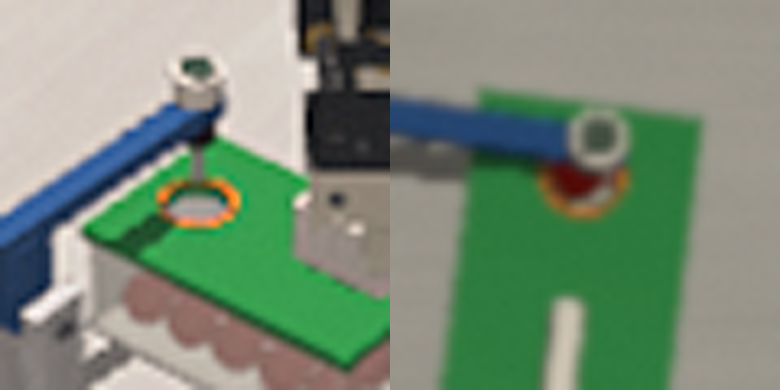

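Side crop: the ring is centred at (198,203) and the probe tip is at about (198,183), just above the ring's far half. Now I'll check the numbers.

```bash
python3 - <<'E'
from h import *
import pickle
S=pickle.load(open("s3.pkl","rb"))
p,d,m=S["side"]; H=cv2.cvtColor(p,cv2.COLOR_BGR2HSV)
og=cv2.inRange(H,(8,130,90),(25,255,255)); k=np.zeros_like(og); k[165:185,230:250]=og[165:185,230:250]
ys,xs=np.nonzero(k); Q=np.array([plane(m,(a,b),.0735)[:2] for a,b in zip(xs,ys)],np.float32)
c=cv2.fitEllipse(Q); print("ring",c,cv2.minEnclosingCircle(Q))
X=c[0]; q=proj(m,[[*X,.089]])[0]; print("tip px if centred",q, "in crop",(q-[209.6,144.6])*6.5)
# dark-grey rod columns
g=cv2.cvtColor(p,cv2.COLOR_BGR2GRAY); print(p[164:178,237:244].astype(int).sum(2)//3)
mt=S["top"][2]; c2=(208/6.5,0)
# top: ring with cap occlusion
P=S["top"][0]; Ht=cv2.cvtColor(P,cv2.COLOR_BGR2HSV); og=cv2.inRange(Ht,(8,100,80),(25,255,255)); k=np.zeros_like(og); k[140:158,280:302]=og[140:158,280:302]
ys,xs=np.nonzero(k); Q=np.array([plane(mt,(a,b),.0735)[:2] for a,b in zip(xs,ys)],np.float32); print("top ring",len(xs),Q.min(0),Q.max(0))
gm=cv2.inRange(Ht,(45,100,30),(80,255,255)); gm[:,:262]=0;gm[:,312:]=0;gm[:130]=0;gm[200:]=0
c=max(cv2.findContours(gm,cv2.RETR_EXTERNAL,cv2.CHAIN_APPROX_NONE)[0],key=cv2.contourArea)
R=cv2.minAreaRect(np.array([plane(mt,q[0],.0735)[:2] for q in c],np.float32)); print("lid",R)
E
```

```text
ring ((0.6321921348571777, -0.12752343714237213), (0.03887637332081795, 0.04302462190389633), 125.03845977783203) ((0.6328750252723694, -0.1280239373445511), 0.02299848012626171)
tip px if centred [239.81115619 172.38513637] in crop [196.3725152  180.60338644]
[[ 84  54  55  56  38  43 174]
 [ 50  53  53  43  25  34 152]
 [ 58  52  27  18  14  31  86]
 [131 132  61  48  49  74  92]
 [183 180 106  94  96 104  99]
 [122  88 109 111 106 100  99]
 [ 90  94 112 111 103  98  98]
 [ 94  97 112 112 105  98  99]
 [113  97 101 103  95 106 127]
 [ 99  67  64  66  66  89 118]
 [ 46  65  70  73  65  52  47]
 [ 95 125 129 131 125 115  95]
 [151 167 164 164 165 163 148]
 [163 160 158 158 158 155 156]]
top ring 32 [ 0.61411864 -0.15411842] [ 0.6340686  -0.11168659]
lid ((0.57795250415802, -0.1244497075676918), (0.11016443371772766, 0.1789485365152359), 82.90172576904297)
```

The ring is centred under the tip to within about 2 mm in both views. Next, above the latch.

```bash
python3 -m crank '[[[0.0325,0.011,0.006],[0,0,6.1],0.2],[[0.0325,0.011,0.006],[0,0,6.1],0.2],[[0.0325,0.011,0.006],[0,0,6.1],0.2],[[0.0325,0.011,0.006],[0,0,6.1],0.2],[[0.0325,0.011,0.006],[0,0,6.1],0.2],[[0.0325,0.011,0.006],[0,0,6.1],0.2],[[0.0325,0.011,0.006],[0,0,6.1],0.2],[[0.0325,0.011,0.006],[0,0,6.1],0.2],[[0,0,0],[0,0,0],0.2],[[0,0,0],[0,0,0],0.2]]'
python3 - <<'E'
from h import *
p,d,m=snap("wrist"); o=ctrl.get_obs(); print(o["tool_pos"],o["orientation"],o["joint_pos"])
cv2.imwrite("pics/w4.png",p); hsv=cv2.cvtColor(p,cv2.COLOR_BGR2HSV)
r=cv2.inRange(hsv,(0,150,60),(8,255,255))|cv2.inRange(hsv,(172,150,60),(179,255,255))
ys,xs=np.nonzero(r); Q=np.array([dep(m,(a,b),d[b,a]) for a,b in zip(xs,ys)])
s=(Q[:,2]>.188)&(Q[:,2]<.2)&(abs(Q[:,1]-.15)<.05)
print(s.sum(),xs[s].mean(),ys[s].mean()); 
if s.sum()>10:
  P=np.array([plane(m,(a,b),.195)[:2] for a,b in zip(xs[s],ys[s])],np.float32); print(P.mean(0),cv2.minAreaRect(P))
print(proj(m,[[.6757,.152,.195]]))
E
```

```text
clock: 8.2
tool_pos: [0.6769, 0.1485, 0.2957]
orientation: [179.9, -0.1, -99.0]
force: [-0.2, -0.3, 0.0]
opening: 0.0527
gripper_force: 0.0
[0.67625195 0.14853563 0.29642385] [ 1.79904430e+02 -6.87388998e-02 -9.89430276e+01] [ 2.84682909e+01  2.01451844e+01  1.19954370e+01 -3.49745214e-03
 -8.19679246e+01 -3.74108836e+01]
346 255.84971098265896 187.2485549132948
[0.6763571  0.15411934] ((0.676263153553009, 0.1544877290725708), (0.025446053594350815, 0.01381690427660942), 81.05870056152344)
[[256.17808554 185.13130044]]
```

View pics/w4.png

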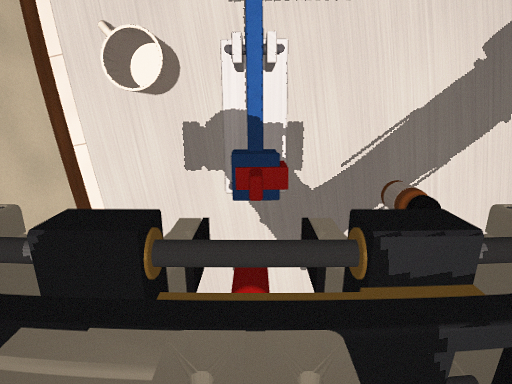

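Wrist view: the tab top is at (256,187), measured at 25.4 x 13.8 mm, which matches the 26 x 14 given. The tool is aligned with it. I'll descend and pinch.

```bash
python3 -m crank '[[[0,0.0055,-0.03],[0,0,0],0.2],[[0,0,-0.03],[0,0,0],0.2],[[0,0,-0.03],[0,0,0],0.2],[[0,0,-0.03],[0,0,0],0.2],[[0,0,-0.019],[0,0,0],0.2],[[0,0,0],[0,0,0],0.2],[[0,0,0],[0,0,0],-1],[[0,0,0],[0,0,0],-1],[[0,0,0],[0,0,0],-1],[[0,0,0],[0,0,0],-1],[[0,0,0],[0,0,0],-1],[[0,0,0],[0,0,0],-1]]'
python3 -m crank '[[[0,0,0],[0,0,0],-1],[[0,0,0],[0,0,0],-1],[[0,0,0],[0,0,0],-1],[[0,0,0],[0,0,0],-1],[[0,0,0],[0,0,0],-1],[[0,0,0],[0,0,0],-1]]'
```

```text
clock: 9.45
tool_pos: [0.6772, 0.1555, 0.1592]
orientation: [-179.9, 0.0, -98.7]
force: [3.0, -1.5, 0.3]
opening: 0.0138
gripper_force: 30.0
clock: 10.05
tool_pos: [0.6771, 0.1555, 0.1592]
orientation: [-179.9, 0.0, -98.8]
force: [4.6, -1.0, -0.1]
opening: 0.0135
gripper_force: 30.0
```

```bash
python3 -m crank '[[[-0.002,0.0003,0],[0,0,0],-1],[[-0.002,0.0003,0],[0,0,0],-1],[[-0.002,0.0003,0],[0,0,0],-1],[[-0.002,0.0003,0],[0,0,0],-1],[[-0.002,0.0003,0],[0,0,0],-1],[[-0.002,0.0003,0],[0,0,0],-1],[[0,0,0],[0,0,0],-1],[[0,0,0],[0,0,0],-1]]'
```

```text
clock: 10.85
tool_pos: [0.6658, 0.1572, 0.1592]
orientation: [-179.8, 0.0, -98.8]
force: [8.6, -2.8, -0.9]
opening: 0.0137
gripper_force: 30.0
```

```bash
python3 -m crank '[[[-0.0002,-0.0016,0.0029],[1.13,-0.17,0],-1],[[-0.0002,-0.0016,0.0029],[1.13,-0.17,0],-1],[[-0.0002,-0.0016,0.0029],[1.13,-0.17,0],-1],[[-0.0002,-0.0016,0.0029],[1.13,-0.17,0],-1],[[-0.0003,-0.0016,0.0029],[1.13,-0.17,0],-1],[[0,0,0],[0,0,0],-1]]'
```

```text
clock: 11.45
tool_pos: [0.6649, 0.1491, 0.1739]
orientation: [-179.8, 5.8, -98.8]
force: [9.0, -0.2, -3.5]
opening: 0.0135
gripper_force: 30.0
```

```bash
python3 -m crank '[[[-0.0003,-0.0019,0.0027],[1.13,-0.17,0],-1],[[-0.0003,-0.0019,0.0028],[1.13,-0.17,0],-1],[[-0.0003,-0.0019,0.0028],[1.13,-0.17,0],-1],[[-0.0003,-0.0019,0.0028],[1.13,-0.17,0],-1],[[-0.0003,-0.0019,0.0028],[1.13,-0.17,0],-1],[[0,0,0],[0,0,0],-1],[[0,0,0],[0,0,0],-1]]'
python3 - <<'E'
from h import *
P,D,M=snap("side"); T,_,_=snap("top"); 
cv2.imwrite("pics/s5.png",np.hstack([cv2.resize(P[130:240,150:270],(480,440),interpolation=cv2.INTER_CUBIC),cv2.resize(T[110:220,240:320],(320,440),interpolation=cv2.INTER_CUBIC)]))
print(ctrl.get_obs()["force"])
E
```

```text
clock: 12.15
tool_pos: [0.6634, 0.1399, 0.1874]
orientation: [-179.8, 11.5, -98.8]
force: [8.9, -0.4, -3.2]
opening: 0.0138
gripper_force: 30.0
[ 8.7997803  -0.39599464 -3.99360789]
```

View pics/s5.png

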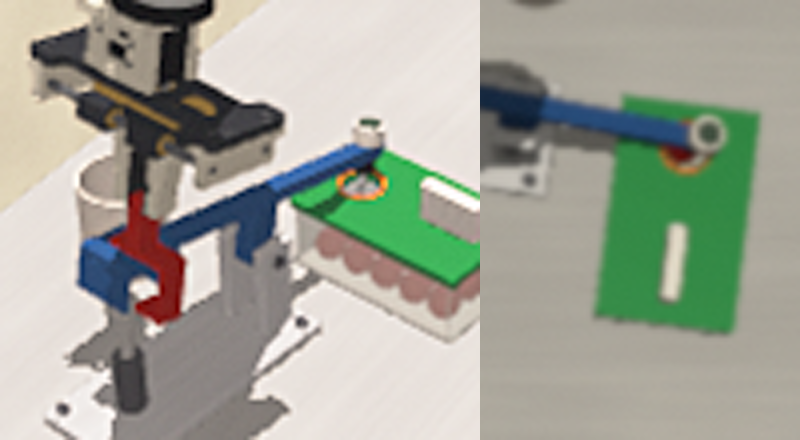

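The side view shows the tongue off its ball at (140,290), the latch jaw held clear at (165,290), and the probe down through the ring at (362,182). The TCP rose 28 mm, which is about 0.2 rad. Forces are steady, so I'm handing in.

```bash
python3 -c "
from plant import close_job
print(close_job())"
```

```text
the job is handed in; nothing more can be done
None
```

The job is handed in at about 12 s of the 48 s: the pan's hole sits under the probe (centred to about 2 mm), the latch was pulled clear before lifting, and the gripper is still closed on it, holding the tongue about 30 mm up with the probe through the hole.

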